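# Park the microscope objectives in their colour-matched trays

## Task

The freshly cleaned microscope objectives are standing about the bench: put each one into the parking tray whose rim has the same colour as the objective's band, standing upright on the tray's floor inside the rim. Do not tip any of them over on the way, and leave the covered dish and the amber vial standing where they are.

Things in the scene. Friction and masses are not known exactly. Their poses are not given: they have to be found in the camera images.
- lens_red: Loose microscope objective standing upright on its flange: a bright metal cylinder 36 mm in diameter, 50 mm tall in all, 0.16 kg give or take 30 %. The top 20 mm is red: a 10 mm band round the barrel, then a red cone that narrows over the last 10 mm to 20 mm across, with a small black lens on top. Grip it on the straight cylinder, which ends 40 mm above the underside. Origin: centre of the underside; z up along its axis; round, so its yaw does not matter.
- lens_yellow: Loose microscope objective standing upright on its flange: a bright metal cylinder 36 mm in diameter, 56 mm tall in all, 0.16 kg give or take 30 %. The top 20 mm is yellow: a 10 mm band round the barrel, then a yellow cone that narrows over the last 10 mm to 20 mm across, with a small black lens on top. Grip it on the straight cylinder, which ends 46 mm above the underside. Origin: centre of the underside; z up along its axis; round, so its yaw does not matter.
- lens_green: Loose microscope objective standing upright on its flange: a bright metal cylinder 36 mm in diameter, 62 mm tall in all, 0.16 kg give or take 30 %. The top 20 mm is green: a 10 mm band round the barrel, then a green cone that narrows over the last 10 mm to 20 mm across, with a small black lens on top. Grip it on the straight cylinder, which ends 52 mm above the underside. Origin: centre of the underside; z up along its axis; round, so its yaw does not matter.
- lens_blue: Loose microscope objective standing upright on its flange: a bright metal cylinder 36 mm in diameter, 68 mm tall in all, 0.16 kg give or take 30 %. The top 20 mm is blue: a 10 mm band round the barrel, then a blue cone that narrows over the last 10 mm to 20 mm across, with a small black lens on top. Grip it on the straight cylinder, which ends 58 mm above the underside. Origin: centre of the underside; z up along its axis; round, so its yaw does not matter.
- tray_red: Fixed square parking tray with a red rim and a black floor: 70 x 70 mm outside, recess 54 x 54 mm, rim 8 mm wide and 8 mm high above the bench, floor 3 mm above the bench. Origin: centre of its underside, on the bench; x and y run along its sides, z up.
- tray_yellow: Fixed square parking tray with a yellow rim and a black floor: 70 x 70 mm outside, recess 54 x 54 mm, rim 8 mm wide and 8 mm high above the bench, floor 3 mm above the bench. Origin: centre of its underside, on the bench; x and y run along its sides, z up.
- tray_green: Fixed square parking tray with a green rim and a black floor: 70 x 70 mm outside, recess 54 x 54 mm, rim 8 mm wide and 8 mm high above the bench, floor 3 mm above the bench. Origin: centre of its underside, on the bench; x and y run along its sides, z up.
- tray_blue: Fixed square parking tray with a blue rim and a black floor: 70 x 70 mm outside, recess 54 x 54 mm, rim 8 mm wide and 8 mm high above the bench, floor 3 mm above the bench. Origin: centre of its underside, on the bench; x and y run along its sides, z up.
- dish: Loose bystander: a clear covered dish with white contents, 59 mm in diameter, 17 mm high, light. Leave it alone. Origin: centre of its underside, z up.
- vial: Loose bystander: an amber glass vial with a black cap and a white label, 32 mm in diameter, 62 mm high, light. Leave it alone. Origin: centre of its underside, z up.
Things that resemble listed ones, but are neither listed nor needed, are in the scene too. What is shaped like the tray_red but turquoise is not meant.

How it is judged:
At the end, for the whole second after the job is handed in: Each objective stands at rest and upright (within 5 degrees) on the floor of the tray of its own colour, axis within 14 mm of the tray's centre, underside under 5.5 mm above the bench; the covered dish and the amber vial are upright within 20 mm of where they started (horizontal distance between lens_red and tray_red below 0.014 m and z of lens_red in the frame of tray_red between 0 and 0.0055 m and angle between each of lens_red, lens_yellow, lens_green, lens_blue's own z axis and vertical below 0.1 rad and linear speed of each of lens_red, lens_yellow, lens_green, lens_blue below 0.02 m/s and horizontal distance between lens_yellow and tray_yellow below 0.014 m and z of lens_yellow in the frame of tray_yellow between 0 and 0.0055 m and horizontal distance between lens_green and tray_green below 0.014 m and z of lens_green in the frame of tray_green between 0 and 0.0055 m and horizontal distance between lens_blue and tray_blue below 0.014 m and z of lens_blue in the frame of tray_blue between 0 and 0.0055 m and distance of each of dish, vial from where it was at the start of the episode below 0.02 m and angle between each of dish, vial's own z axis and vertical below 0.2 rad); the robot touches nothing.
It fails at once if an objective is tipped over (more than 40 degrees from upright) (angle between any of lens_red, lens_yellow, lens_green, lens_blue's own z axis and vertical above 0.7 rad).
It fails at once if the covered dish is tipped or pushed more than 20 mm (distance of dish from where it was at the start of the episode above 0.02 m or angle between dish's own z axis and vertical above 0.5 rad).
It fails at once if the amber vial is tipped or pushed more than 20 mm (distance of vial from where it was at the start of the episode above 0.02 m or angle between vial's own z axis and vertical above 0.5 rad).
It also fails if it takes over 93 s, if anything falls off the work surface, if the arm or the gripper's body presses on something with over 40 N, if the wrist force passes 120 N, or if a joint passes its speed limit or range.

## Robot

A 6-joint arm with a two-finger parallel gripper is mounted at the origin on the work surface. World frame = base frame: x ahead of the robot, y to its left, z up, the work surface at z = 0. Lengths are in m, angles in rad, forces in N, time in s.
With the tool pointing down it reaches from about 0.325 to 0.9 m from the base axis. Payload 6.1 kg.
Tool frame: the origin (TCP) lies midway between the tips of the shut fingers; the grasp point (between the pads) lies env.tcp_to_grasp behind it (env.tcp_to_grasp is the distance from the TCP to the grasp point, in m); z points along the fingers, x is the direction in which the jaws open and shut, and the axes are right-handed (so a half turn about z gives the same grasp; the last joint's range is limited). The gripper opens to 87 mm and grips with 3 to 60 N. Pads are 19 mm wide; open, the fingers measure 117 mm over their backs; the gripper's body (75 mm by 190 mm) begins 51 mm behind the grasp point.
Start: joints at [1.183, 0.22, 1.526, -0, 1.395, -0.126], TCP at [0.162, 0.604, 0.223] pointing down, gripper open.
Joint ranges: [-2.98, 2.98], [-0.91, 2.08], [0.09, 2.57], [-1.24, 4.39], [0.2, 2.65], [-2.68, 2.68]. Speed limits (rad/s): [2.57, 2.57, 3.01, 3.14, 3.14, 3.14].

## Interface

Orientations are given as a rotation vector (axis times angle).
In Python, from bench import env gives the robot as it stands. The module is installed in compiled form; this text tells all that it offers.
- The arm moves only by the tool move_arm, never from a script. Its argument "commands" is a list of rows, each a list of 3 entries, a list of its own where there are three numbers: the turn, a rotation vector about the tool's x, y, z in rad, then the shift along the tool's x, y, z in m, then the closure, from -1 (fully open) to 1 (shut). In form: [[[wx, wy, wz], [tx, ty, tz], jaw], ...]. A call has 1 to 5 rows; each row shifts and turns the commanded pose from where the row before left it, along the tool's axes as they then stand; what a row does not reach is not made up. A row lasts 1/8 s, in which the tool goes at most 62.5 mm and 10.7 degrees, less where a joint would pass 70% of its speed; a pose out of reach is approached as far as the arm can. A call is refused whole if a number of a shift passes 0.0625 or a number of a turn 0.188, either way. A call with a gripper value outside its range is refused whole. The fingers move at their own pace and stop on an object; "grip_force" is the grip in N (left out, the last holds). Time passes only in rows, so rows that do not move let the fingers close. It gives the time, the measured TCP pose, the force and the opening at its end, in the units of the state.
- env.state(): the state, without advancing time (a new reading comes with each control period).
- env.snapshot(name): name is "scene" or "side" or "wrist"; returns a dict with "frame" (400x640x3 uint8, blue, green, red), "fx", "fy", "cx", "cy" (pixels), "k1" (the pictures are not rectified: a ray, as slopes to the right and down, at radius r is drawn at 1 + k1 r^2 times it, then the intrinsics apply), "world_from_camera" (4x4, takes a point from camera to world coordinates). Camera axes: x right, y up, looking along -z (the intrinsics and any distortion apply to the point x, -y, -z); pixel columns grow to the right and rows downward; lengths in m; the calibration is good to about 2 mm. A picture is of the moment at which its call begins. There is no depth.
- env.finish_job(): hands the job in, once; it reports no verdict.
The state is a dict: "t": time; "qpos": joint angles; "joint_vel": joint speeds; "joint_torque": joint torques, N m; "tool_pos": TCP position; "tool_rot": TCP orientation; "ft_force": force on the tool from outside, world axes, zero at the start; "wrist_torque": the same for the moment, N m; "gripper_width": opening from 0.0 (shut) to 1.0 (fully open).
Only numpy, scipy, OpenCV 4.12 (cv2) and the standard library are available. Lean on these libraries where they do the work, as an engineer would, in place of code of your own. Each camera call takes 0.05 s, during which the arm holds its last target.

## Working session

There is one attempt and no reset: what is moved stays moved. The work goes in short steps, Python scripts to look and compute and a tool call to move; the robot and the scene stay as the last step left them, time stands still between calls to the robot, and variables do not carry over. Pictures are saved under pics/ and viewed, and the job is handed in when it is done.

Besides the shell and the picture viewer there is one more tool, called after ">>>" by a JSON object that holds its "name" and its "arguments". move_arm: Moves the arm, as the interface text tells. Its arguments: {"type":"object","properties":{"commands":{"type":"array","items":{"type":"array"}},"grip_force":{"type":"number"}},"required":["commands"]}

```bash
mkdir -p pics; ls
cat > h.py <<'E'
import numpy as np, cv2
from bench import env
def snap(n):
    s=env.snapshot(n); return s
def ray(s,u,v):
    K=np.array([[s['fx'],0,s['cx']],[0,s['fy'],s['cy']],[0,0,1.]])
    p=cv2.undistortPoints(np.array([[[u,v]]],float),K,np.array([s['k1'],0,0,0.]))[0,0]
    T=np.array(s['world_from_camera']); d=T[:3,:3]@np.array([p[0],-p[1],-1.])
    return T[:3,3],d
def onplane(s,u,v,z):
    o,d=ray(s,u,v); return o+d*(z-o[2])/d[2]
def proj(s,P):
    T=np.linalg.inv(np.array(s['world_from_camera'])); c=T[:3,:3]@np.array(P,float)+T[:3,3]
    x,y=c[0]/-c[2],-c[1]/-c[2]; r=1+s['k1']*(x*x+y*y)
    return np.array([s['fx']*x*r+s['cx'],s['fy']*y*r+s['cy']])
E
python3 - <<'E'
from h import *
import pickle
print(env.state(), env.tcp_to_grasp)
d={}
for n in ["scene","side","wrist"]:
    s=snap(n); d[n]=s; cv2.imwrite(f"pics/{n}0.png",s['frame']); print(n,s['fx'],s['k1'],np.round(s['world_from_camera'],3).tolist())
pickle.dump(d,open('s0.pkl','wb'))
E
```

```text
pics
{'t': 0.0, 'qpos': array([ 1.18287480e+00,  2.21272645e-01,  1.52763742e+00, -9.63773656e-06,
        1.39468764e+00, -1.26062683e-01]), 'joint_vel': array([-0.00086249,  0.00031985,  0.00020966, -0.00161138,  0.00031857,
        0.00103866]), 'joint_torque': array([ 7.37770533e-04, -4.94620550e+01, -3.87371099e+01,  7.00079463e-02,
        5.74038480e-02, -1.28246925e-04]), 'tool_pos': array([0.16154017, 0.60310608, 0.22139452]), 'tool_rot': array([ 2.49163884,  1.9117874 , -0.00271157]), 'ft_force': array([ 0.32597785, -0.32035332, -0.34746803]), 'wrist_torque': array([-0.02185869,  0.02552652, -0.00930891]), 'gripper_width': 1.0012723553485003} 0.0187
scene 463.7146115647088 -0.0955857800714837 [[0.794, -0.404, 0.454, 1.173], [0.607, 0.518, -0.602, -0.939], [0.008, 0.754, 0.657, 1.024], [0.0, 0.0, 0.0, 1.0]]
side 454.19854630723404 9.544545057761751e-05 [[-0.994, 0.045, -0.099, 0.377], [-0.108, -0.503, 0.858, 1.084], [-0.012, 0.863, 0.505, 0.69], [0.0, 0.0, 0.0, 1.0]]
wrist 313.10714819561116 0.000788648545118162 [[0.26, -0.931, -0.255, 0.091], [0.966, 0.25, 0.071, 0.623], [-0.003, -0.265, 0.964, 0.384], [0.0, 0.0, 0.0, 1.0]]
```

View pics/scene0.png

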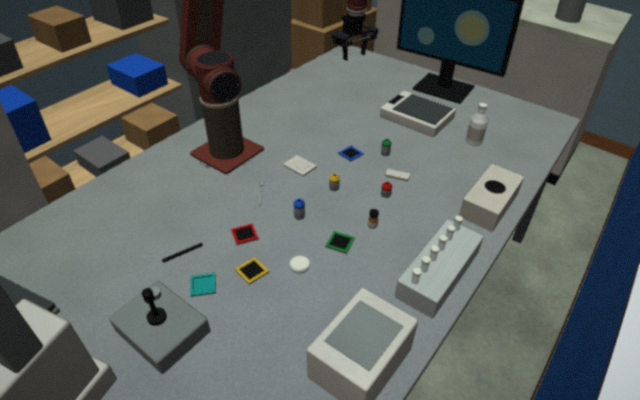

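View pics/side0.png

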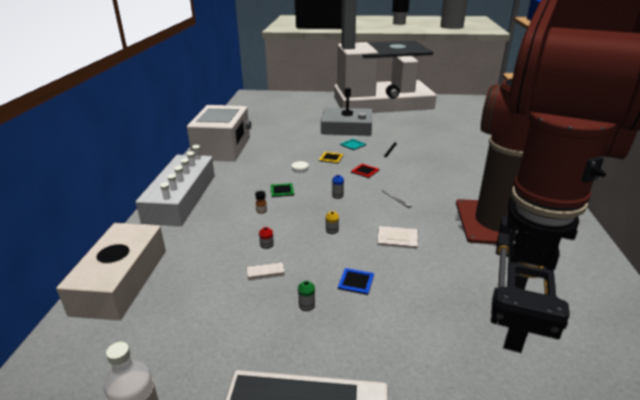

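View pics/wrist0.png

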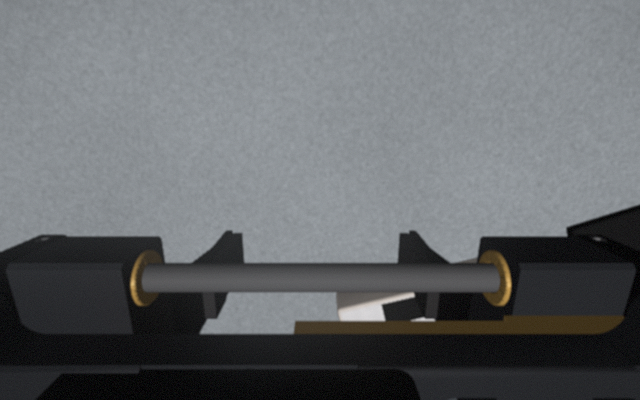

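The scene view shows the objectives blue (299,208), yellow (334,181), green (386,146) and red (387,188). The trays are blue (350,153), red (245,233), green (340,242) and yellow (252,270); the turquoise one at (203,284) is the decoy. The dish is at (299,264) and the vial at (374,217). The wrist camera sees part of the jaws and the bench. Next I measure with masks in both views.

```bash
cat > m.py <<'E'
from h import *
R={'red':[(0,8),(172,180)],'yellow':[(18,32)],'green':[(50,80)],'blue':[(105,130)],'turq':[(82,98)]}
H={'red':.05,'yellow':.056,'green':.062,'blue':.068}
def masks(f,c,smin=120,vmin=50):
    h=cv2.cvtColor(f,cv2.COLOR_BGR2HSV); m=np.zeros(f.shape[:2],np.uint8)
    for a,b in R[c]: m|=cv2.inRange(h,(a,smin,vmin),(b,255,255))
    return m
def blobs(f,c,box,**k):
    m=masks(f,c,**k); x0,y0,x1,y1=box; q=np.zeros_like(m); q[y0:y1,x0:x1]=m[y0:y1,x0:x1]
    out=[]
    for ct in cv2.findContours(q,cv2.RETR_EXTERNAL,cv2.CHAIN_APPROX_NONE)[0]:
        if len(ct)<8: continue
        fill=np.zeros_like(m); cv2.drawContours(fill,[ct],-1,255,-1); ys,xs=np.nonzero(fill)
        out.append(dict(n=len(xs),c=(xs.mean(),ys.mean()),bb=cv2.boundingRect(ct),ct=ct))
    return out
E
python3 - <<'E'
from m import *
import pickle
d=pickle.load(open('s0.pkl','rb'))
box={'scene':(180,120,420,300),'side':(220,130,420,330)}
for n in box:
    for c in R:
        for b in blobs(d[n]['frame'],c,box[n]):
            P=onplane(d[n],*b['c'],.008); L=onplane(d[n],*b['c'],H.get(c,.06)-.01)
            print(n,c,b['n'],np.round(b['c'],1),b['bb'],'tray',np.round(P[:2],4),'lens',np.round(L[:2],4))
for n,a in (('scene',(120,120,420,300)),('side',(220,130,420,330))):
    x0,y0,x1,y1=a; cv2.imwrite(f'pics/{n}0c.png',cv2.resize(d[n]['frame'][y0:y1,x0:x1],None,fx=2.6,fy=2.6,interpolation=cv2.INTER_CUBIC))
E
```

```text
scene red 359 [244.2 233.6] (232, 224, 26, 20) tray [ 0.3739 -0.2805] lens [ 0.3991 -0.3012]
scene red 68 [386.5 186.3] (382, 182, 10, 9) tray [0.5996 0.1875] lens [0.6176 0.1521]
scene red 838 [226.6 156.2] (191, 138, 72, 35) tray [ 0.0319 -0.0287] lens [ 0.0678 -0.0573]
scene yellow 462 [251.4 270. ] (236, 258, 32, 26) tray [ 0.4934 -0.3727] lens [ 0.5188 -0.3939]
scene yellow 65 [334.  178.4] (330, 175, 9, 8) tray [0.4299 0.1111] lens [0.4576 0.0719]
scene green 357 [339.8 241.6] (326, 232, 28, 21) tray [ 0.6265 -0.1269] lens [ 0.6502 -0.1621]
scene green 43 [386.1 142.8] (383, 140, 8, 7) tray [0.4575 0.4178] lens [0.4884 0.359 ]
scene blue 84 [298.7 203.6] (294, 199, 11, 10) tray [ 0.4173 -0.069 ] lens [ 0.4545 -0.1118]
scene blue 205 [350.4 152.9] (339, 146, 24, 15) tray [0.3864 0.275 ] lens [0.4251 0.2152]
scene turq 486 [202.4 284.1] (190, 273, 25, 23) tray [ 0.4216 -0.4945] lens [ 0.4526 -0.5129]
side red 128 [265.5 233. ] (259, 227, 14, 12) tray [0.6225 0.1221] lens [0.6109 0.1672]
side red 215 [364.8 170.1] (352, 164, 27, 13) tray [ 0.3687 -0.2661] lens [ 0.3691 -0.2027]
side yellow 121 [331.9 217. ] (326, 211, 13, 12) tray [0.4548 0.0292] lens [0.4504 0.088 ]
side yellow 191 [330.7 156.9] (319, 152, 24, 11) tray [ 0.4892 -0.3576] lens [ 0.4829 -0.2773]
side green 168 [306.  288.3] (299, 282, 15, 14) tray [0.4892 0.325 ] lens [0.482 0.374]
side green 234 [281.7 189.5] (271, 184, 23, 12) tray [ 0.6203 -0.1121] lens [ 0.6046 -0.0349]
side blue 663 [355.7 280.5] (338, 268, 36, 26) tray [0.3805 0.2884] lens [0.3802 0.3467]
side blue 84 [337.8 180. ] (333, 176, 11, 9) tray [ 0.4529 -0.1889] lens [ 0.4473 -0.0955]
side turq 147 [352.7 143.7] (341, 139, 24, 10) tray [ 0.4168 -0.4786] lens [ 0.4144 -0.3824]
```

View pics/scene0c.png

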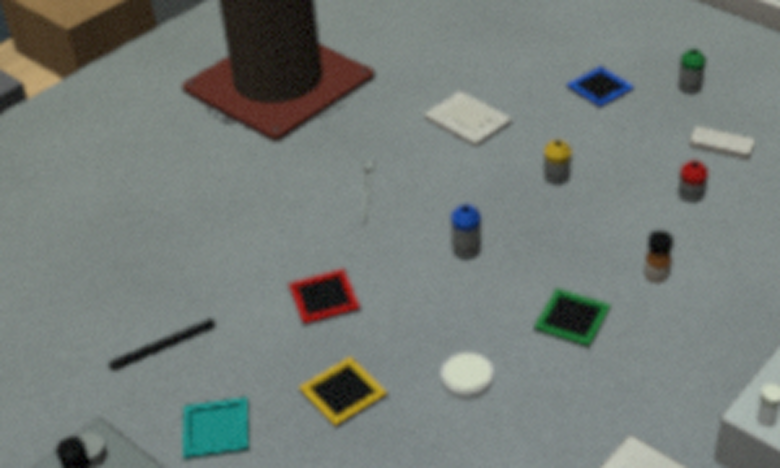

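View pics/side0c.png

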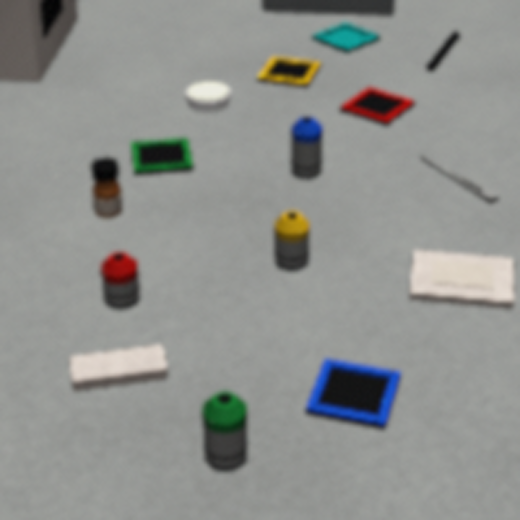

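```bash
cat >> m.py <<'E'
def tri(a,b):
    (o1,d1),(o2,d2)=a,b
    A=np.stack([d1,-d2],1); t=np.linalg.lstsq(A,o2-o1,rcond=None)[0]
    p,q=o1+t[0]*d1,o2+t[1]*d2
    return (p+q)/2,np.linalg.norm(p-q)
E
python3 - <<'E'
from m import *
import pickle
from scipy.spatial.transform import Rotation as Ro
d=pickle.load(open('s0.pkl','rb'))
S=d['scene'];D=d['side']
prs={'L red':((386.5,186.3),(265.5,233)),'L yel':((334,178.4),(331.9,217)),'L grn':((386.1,142.8),(306,288.3)),'L blu':((298.7,203.6),(337.8,180)),
'T red':((244.2,233.6),(364.8,170.1)),'T yel':((251.4,270),(330.7,156.9)),'T grn':((339.8,241.6),(281.7,189.5)),'T blu':((350.4,152.9),(355.7,280.5)),'T turq':((202.4,284.1),(352.7,143.7)),
'dish':((299.5,263.5),(300,166.5)),'vialcap':((373.5,213),(260,195))}
for k,(a,b) in prs.items():
    p,g=tri(ray(S,*a),ray(D,*b)); print(k,np.round(p,4),round(g,4))
print(Ro.from_rotvec([2.49163884,1.9117874,-0.00271157]).as_matrix().round(4))
E
```

```text
L red [0.6136 0.159  0.0338] 0.0011
L yel [0.4518 0.0785 0.0394] 0.0017
L grn [0.4834 0.3672 0.0457] 0.0011
L blu [ 0.4488 -0.1065  0.0516] 0.0017
T red [ 0.3689 -0.2767  0.0022] 0.0007
T yel [ 0.4899 -0.3696  0.0025] 0.0003
T grn [ 0.6228 -0.1221  0.0021] 0.0011
T blu [0.3811 0.2819 0.0021] 0.0014
T turq [ 0.4173 -0.4919  0.0023] 0.0002
dish [ 0.5861 -0.2703  0.0095] 0.0013
vialcap [0.6606 0.0017 0.0519] 0.001
[[ 2.589e-01  9.659e-01 -7.000e-04]
 [ 9.659e-01 -2.589e-01 -1.900e-03]
 [-2.000e-03 -2.000e-04 -1.000e+00]]
```

>>> {"name": "move_arm", "arguments": {"commands": [[[0,0,-0.131],[0,0,0],-1],[[0,0,-0.131],[0,0,0],-1],[[0,0,0],[-0.036,0.05,0],-1],[[0,0,0],[-0.036,0.05,0],-1],[[0,0,0],[-0.036,0.05,0],-1]], "grip_force": 20}}

```text
t: 0.78
tool_pos: [0.3128, 0.4945, 0.2222]
tool_rot: [2.22, 2.223, -0.0]
ft_force: [1.2, 0.9, 0.3]
gripper_width: 0.999
```

>>> {"name": "move_arm", "arguments": {"commands": [[[0,0,0],[-0.036,0.05,0],-1],[[0,0,0],[-0.036,0.05,0],-1],[[0,0,0],[-0.036,0.05,0],-1],[[0,0,0],[-0.02,0.021,0],-1],[[0,0,0],[0,0,0],-1]]}}

```text
t: 1.4
tool_pos: [0.4842, 0.3659, 0.222]
tool_rot: [2.225, 2.218, -0.001]
ft_force: [0.0, 1.5, 0.3]
gripper_width: 1.0
```

```bash
cat >> m.py <<'E'
def look(name):
    s=snap('wrist'); cv2.imwrite(f'pics/{name}.png',s['frame'])
    st=env.state(); print('t',round(st['t'],2),'tcp',np.round(st['tool_pos'],4),'rot',np.round(st['tool_rot'],3),'F',np.round(st['ft_force'],1),'w',round(st['gripper_width'],3))
    return s
def wm(s,c,zc,**k):
    for b in blobs(s['frame'],c,(0,0,640,330),**k):
        if b['n']<200: continue
        print(c,b['n'],np.round(b['c'],1),b['bb'],'z=%.3f'%zc,np.round(onplane(s,*b['c'],zc)[:2],4), 'rect', np.round(cv2.minAreaRect(b['ct'])[2],1))
E
python3 - <<'E'
from m import *
s=look('w1'); wm(s,'green',.052)
E
```

```text
t 1.45 tcp [0.483  0.3671 0.222 ] rot [-2.223e+00 -2.219e+00  1.000e-03] F [0.1 0.3 0.1] w 1.001
green 523 [319.1 180.6] (307, 167, 25, 28) z=0.052 [0.4799 0.3654] rect 90.0
```

View pics/w1.png

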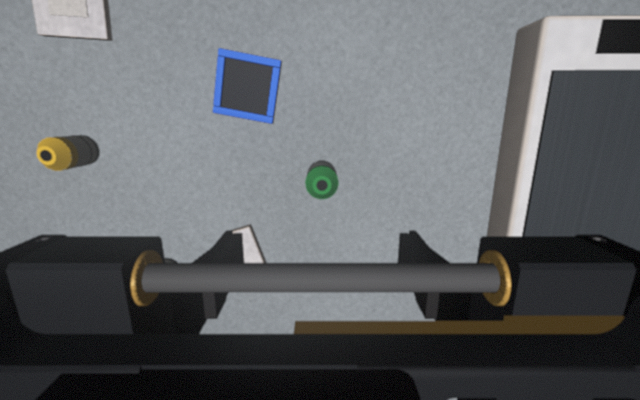

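Wrist view: the green lens is at (321,181), centred between the jaws. The blue tray is at (247,86) and the yellow lens at (53,153). I'll refine the positions from this picture.

Run:
```python
from m import *
s=look('w2'); wm(s,'blue',.006); wm(s,'yellow',.046)
print(onplane(s,321,185,.062), onplane(s,47,155,.056))
for y in blobs(s['frame'],'blue',(150,20,350,150)):
    r=cv2.minAreaRect(y['ct']); c=cv2.boxPoints(r); P=np.array([onplane(s,*q,.008)[:2] for q in c]); print(P.round(4),P.mean(0), np.linalg.norm(P[0]-P[1]),np.linalg.norm(P[1]-P[2]))
```

```text
t 1.5 tcp [0.4823 0.3679 0.2221] rot [-2.221e+00 -2.220e+00  1.000e-03] F [ 0.  -0.1 -0. ] w 1.001
blue 3959 [244.9  86.5] (212, 50, 68, 74) z=0.006 [0.3785 0.2822] rect 8.7
yellow 2648 [512.2 323.7] (361, 316, 263, 14) z=0.046 [0.6638 0.6085] rect -0.0
yellow 327 [135.4 284.3] (130, 255, 17, 51) z=0.046 [0.6074 0.1436] rect 85.2
yellow 867 [499.  278.6] (480, 251, 32, 56) z=0.046 [0.6007 0.5827] rect 84.6
yellow 907 [ 53.3 154.2] (36, 138, 36, 33) z=0.046 [0.4501 0.08  ] rect 90.0
[0.48136243 0.36868269 0.062     ] [0.44975521 0.08171725 0.056     ]
[[0.4088 0.2371]
 [0.3398 0.2549]
 [0.3499 0.3245]
 [0.42   0.3102]] [0.37962573 0.28168745] 0.07127193875188712 0.07028921434981143
```

>>> {"name": "move_arm", "arguments": {"commands": [[[0,0,0],[0,0,0.058],-1],[[0,0,0],[0,0,0.058],-1],[[0,0,0],[0,0,0.052],-1],[[0,0,0],[0,0,0.034],-1],[[0,0,0],[0,0,0],-1]]}}

```text
t: 2.12
tool_pos: [0.4788, 0.3674, 0.0172]
tool_rot: [-2.217, -2.222, 0.011]
ft_force: [0.0, -0.1, -0.0]
gripper_width: 0.995
```

>>> {"name": "move_arm", "arguments": {"commands": [[[0,0,0],[0,0,0],1],[[0,0,0],[0,0,0],1],[[0,0,0],[0,0,0],1],[[0,0,0],[0,0,0],1],[[0,0,0],[0,0,0],1]], "grip_force": 20}}

```text
t: 2.75
tool_pos: [0.483, 0.3678, 0.0209]
tool_rot: [2.221, 2.221, 0.001]
ft_force: [-0.5, 0.6, 0.0]
gripper_width: 0.517
```

>>> {"name": "move_arm", "arguments": {"commands": [[[0,0,0],[0,0,0],1],[[0,0,0],[0,0,0],1],[[0,0,0],[0,0,0],1],[[0,0,0],[0,0,0],1]]}}

```text
t: 3.25
tool_pos: [0.4828, 0.3676, 0.0205]
tool_rot: [2.221, 2.222, -0.0]
ft_force: [0.2, -1.3, 1.8]
gripper_width: 0.41
```

>>> {"name": "move_arm", "arguments": {"commands": [[[0,0,0],[0,0,-0.02],1],[[0,0,0],[0,0,-0.04],1],[[0,0,0],[0,0,-0.05],1],[[0,0,0],[0,0,-0.05],1],[[0,0,0],[0,0,0],1]]}}

```text
t: 3.88
tool_pos: [0.486, 0.3698, 0.1879]
tool_rot: [2.219, 2.22, 0.018]
ft_force: [0.0, -0.8, -1.3]
gripper_width: 0.408
```

Run:
```python
from m import *
s=look('w3')
```

```text
t 3.92 tcp [0.4844 0.3689 0.1845] rot [2.22  2.221 0.01 ] F [-0.4  0.3 -1.2] w 0.407
```

View pics/w3.png

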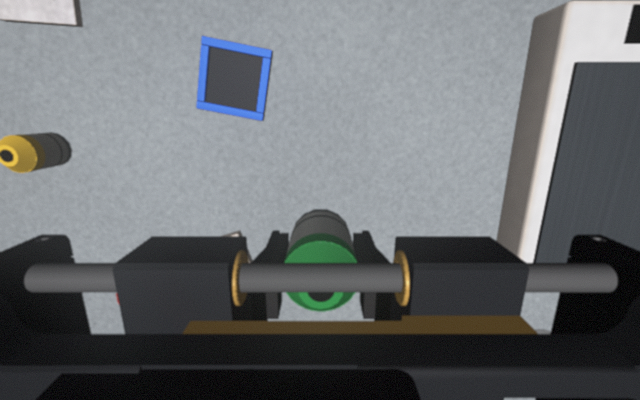

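The green lens is held at (320,270), width 0.41 × 87 = 36 mm, which is its diameter. Carrying it to the green tray.

>>> {"name": "move_arm", "arguments": {"commands": [[[0,0,0],[-0.04,0.011,0],1],[[0,0,0],[-0.055,0.016,0],1],[[0,0,0],[-0.055,0.016,0],1],[[0,0,0],[-0.055,0.016,0],1],[[0,0,0],[-0.055,0.016,0],1]]}}

```text
t: 4.55
tool_pos: [0.5569, 0.106, 0.1789]
tool_rot: [-2.22, -2.22, 0.003]
ft_force: [0.9, 0.7, -0.5]
gripper_width: 0.408
```

>>> {"name": "move_arm", "arguments": {"commands": [[[0,0,0],[-0.055,0.016,0],1],[[0,0,0],[-0.055,0.016,0],1],[[0,0,0],[-0.055,0.016,0],1],[[0,0,0],[-0.065,0.017,0],1],[[0,0,0],[0,0,0],1]]}}

```text
refused, shift out of range in row 4
```

>>> {"name": "move_arm", "arguments": {"commands": [[[0,0,0],[-0.055,0.016,0],1],[[0,0,0],[-0.055,0.016,0],1],[[0,0,0],[-0.055,0.016,0],1],[[0,0,0],[-0.055,0.014,0],1],[[0,0,0],[-0.01,0.004,0],1]]}}

```text
t: 5.18
tool_pos: [0.6231, -0.1256, 0.1785]
tool_rot: [-2.224, -2.216, 0.003]
ft_force: [-0.4, 1.1, -1.6]
gripper_width: 0.408
```

>>> {"name": "move_arm", "arguments": {"commands": [[[0,0,0],[0,0,0],1],[[0,0,0],[0,0,0],1]]}}

```text
t: 5.42
tool_pos: [0.6232, -0.1205, 0.1797]
tool_rot: [-2.218, -2.222, 0.001]
ft_force: [0.0, 0.2, -1.4]
gripper_width: 0.403
```

```bash
cat >> m.py <<'E'
def tray(s,c,box,z=.008):
    for y in blobs(s['frame'],c,box):
        if y['n']<500: continue
        q=cv2.boxPoints(cv2.minAreaRect(y['ct'])); P=np.array([onplane(s,*p,z)[:2] for p in q])
        print(c,'px',np.round(y['c'],1),'corner mean',P.mean(0).round(4),'centroid',onplane(s,*y['c'],z)[:2].round(4),'sides',[round(np.linalg.norm(P[i]-P[i-1]),4) for i in range(4)])
E
python3 - <<'E'
from m import *
s=look('w4'); tray(s,'green',(0,0,640,235))
E
```

```text
t 5.47 tcp [ 0.6234 -0.1204  0.1801] rot [-2.218 -2.223  0.   ] F [-0.4 -0.4 -1. ] w 0.409
green px [318.8 178.7] corner mean [ 0.6221 -0.1217] centroid [ 0.617  -0.1211] sides [np.float64(0.069), np.float64(0.0669), np.float64(0.0681), np.float64(0.0705)]
```

View pics/w4.png

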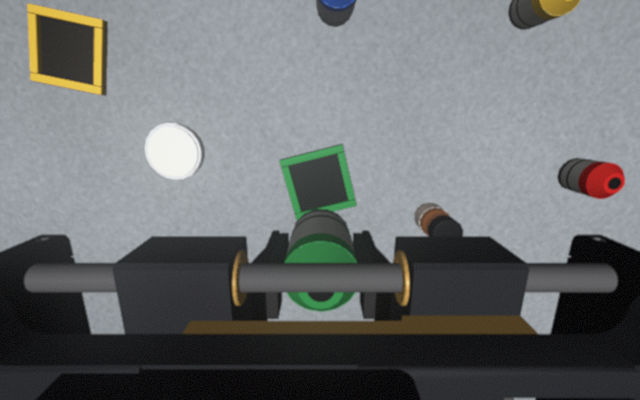

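Wrist view: the green tray is at (318,179), directly below. The vial (438,222) and dish (173,151) are clear of the jaws. Descending.

>>> {"name": "move_arm", "arguments": {"commands": [[[0,0,0],[-0.0015,-0.001,0.05],1],[[0,0,0],[0,0,0.05],1],[[0,0,0],[0,0,0.04],1],[[0,0,0],[0,0,0.01],1],[[0,0,0],[0,0,0],1]]}}

```text
t: 6.1
tool_pos: [0.623, -0.1229, 0.0309]
tool_rot: [-2.22, -2.223, 0.0]
ft_force: [-0.9, -0.1, -0.7]
gripper_width: 0.41
```

>>> {"name": "move_arm", "arguments": {"commands": [[[0,0,0],[0,0,0],1],[[0,0,0],[0,0,0],1]]}}

```text
t: 6.35
tool_pos: [0.6245, -0.1241, 0.0328]
tool_rot: [2.219, 2.219, 0.003]
ft_force: [-0.5, -0.1, -1.3]
gripper_width: 0.408
```

>>> {"name": "move_arm", "arguments": {"commands": [[[0,0,0],[0,0,0.004],1],[[0,0,0],[0,0,0.003],1],[[0,0,0],[0,0,0],1],[[0,0,0],[0,0,0],1]]}}

```text
t: 6.85
tool_pos: [0.623, -0.1238, 0.0236]
tool_rot: [2.221, 2.221, 0.0]
ft_force: [1.1, 0.8, 0.3]
gripper_width: 0.407
```

Run:
```python
from m import *
s=look('w5'); tray(s,'green',(0,0,640,320))
sc=snap('scene');x0,y0,x1,y1=280,190,400,280;cv2.imwrite('pics/sc5.png',cv2.resize(sc['frame'][y0:y1,x0:x1],None,fx=6,fy=6,interpolation=cv2.INTER_CUBIC))
```

```text
t 6.9 tcp [ 0.623  -0.1238  0.0236] rot [2.221 2.221 0.   ] F [ 0.  -0.7  0.5] w 0.407
green px [319.  300.2] corner mean [ 0.6663 -0.1249] centroid [ 0.6658 -0.1237] sides [np.float64(0.0124), np.float64(0.0463), np.float64(0.0124), np.float64(0.047)]
green px [319.5 251.1] corner mean [ 0.6294 -0.123 ] centroid [ 0.6313 -0.1233] sides [np.float64(0.0187), np.float64(0.0438), np.float64(0.0187), np.float64(0.045)]
green px [322.1 201. ] corner mean [ 0.6146 -0.1246] centroid [ 0.5992 -0.1218] sides [np.float64(0.0561), np.float64(0.068), np.float64(0.0547), np.float64(0.0734)]
```

View pics/w5.png

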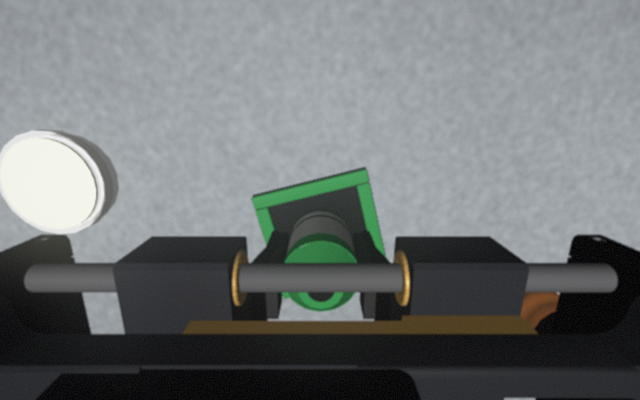

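View pics/sc5.png

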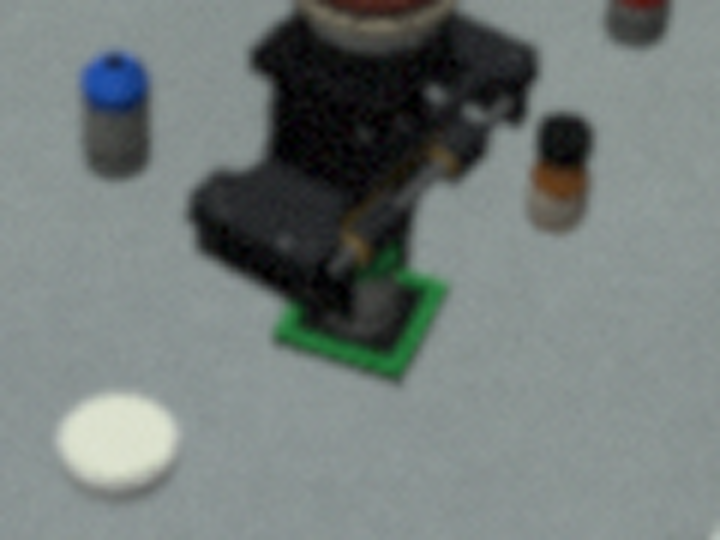

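The lens stands inside the recess and its weight is off the wrist (−1.3 N to about +0.4 N). Releasing.

>>> {"name": "move_arm", "arguments": {"commands": [[[0,0,0],[0,0,0],-1],[[0,0,0],[0,0,0],-1],[[0,0,0],[0,0,0],-1],[[0,0,0],[0,0,0],-1],[[0,0,0],[0,0,-0.02],-1]]}}

```text
t: 7.58
tool_pos: [0.6212, -0.1231, 0.0423]
tool_rot: [-2.219, -2.219, 0.003]
ft_force: [0.3, 0.8, 0.4]
gripper_width: 0.891
```

>>> {"name": "move_arm", "arguments": {"commands": [[[0,0,0],[0,0,-0.06],-1],[[0,0,0],[0,0,-0.06],-1],[[0,0,0],[0,0,-0.06],-1],[[0,0,0],[0,0,0],-1],[[0,0,0],[0,0,0],-1]]}}

```text
t: 8.2
tool_pos: [0.6229, -0.1237, 0.2246]
tool_rot: [2.22, 2.221, 0.001]
ft_force: [-0.4, -0.3, -0.4]
gripper_width: 1.0
```

Run:
```python
from m import *
s=look('w6'); tray(s,'green',(0,0,640,230))
```

```text
t 8.25 tcp [ 0.6222 -0.1235  0.2229] rot [-2.220e+00 -2.221e+00  1.000e-03] F [-0.5  0.4 -0. ] w 0.997
green px [321.3 174.2] corner mean [ 0.6218 -0.1218] centroid [ 0.6207 -0.1217] sides [np.float64(0.0681), np.float64(0.0668), np.float64(0.0673), np.float64(0.0699)]
```

View pics/w6.png

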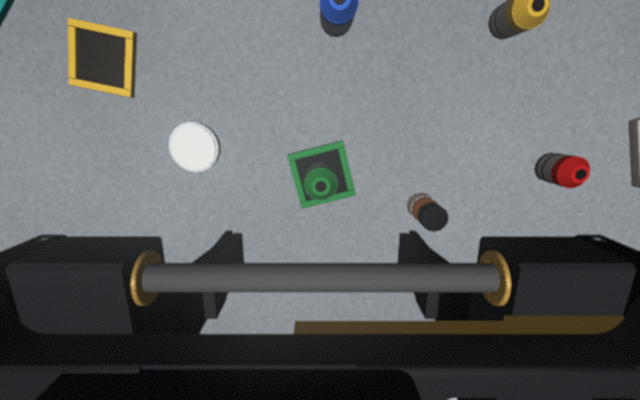

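Wrist view: the green lens stands in its tray (top at 320,186). The red lens top is at (580,173), the yellow tray at (101,57) and the blue lens at (340,6). Checking these positions, then on to red.

Run:
```python
from m import *
s=look('w7'); print('green top',onplane(s,320,186.5,.065).round(4),'red top',onplane(s,580,173.5,.05).round(4),'blue top',onplane(s,342,4.5,.068).round(4),'yel top',onplane(s,538,4.5,.056).round(4),'dish',onplane(s,193,147,.017).round(4))
tray(s,'yellow',(40,0,160,120))
```

```text
t 8.3 tcp [ 0.6219 -0.1234  0.222 ] rot [-2.219e+00 -2.220e+00  2.000e-03] F [ 0.3  0.8 -1.5] w 1.0
green top [ 0.6216 -0.1229  0.065 ] red top [0.6108 0.1595 0.05  ] blue top [ 0.4535 -0.1029  0.068 ] yel top [0.4501 0.0805 0.056 ] dish [ 0.5852 -0.2711  0.017 ]
yellow px [99.1 58.1] corner mean [ 0.4889 -0.3694] centroid [ 0.4881 -0.3684] sides [np.float64(0.084), np.float64(0.0711), np.float64(0.08), np.float64(0.0712)]
```

>>> {"name": "move_arm", "arguments": {"commands": [[[0,0,0],[0.04,-0.002,0],-1],[[0,0,0],[0.06,-0.002,0],-1],[[0,0,0],[0.06,-0.002,0],-1],[[0,0,0],[0.06,-0.002,0],-1],[[0,0,0],[0.06,-0.001,0],-1]]}}

```text
t: 8.93
tool_pos: [0.6125, 0.158, 0.2213]
tool_rot: [-2.22, -2.22, 0.004]
ft_force: [1.6, -0.0, 0.3]
gripper_width: 1.0
```

>>> {"name": "move_arm", "arguments": {"commands": [[[0,0,0],[0.0025,0,0.02],-1],[[0,0,0],[0,0,0.02],-1],[[0,0,0],[0,0,0],-1]]}}

```text
t: 9.3
tool_pos: [0.6116, 0.1569, 0.1793]
tool_rot: [-2.22, -2.217, 0.009]
ft_force: [0.2, 0.2, -0.9]
gripper_width: 0.999
```

Run:
```python
from m import *
s=look('w8'); wm(s,'red',.04)
```

```text
t 9.35 tcp [0.6128 0.1569 0.1812] rot [-2.222 -2.218  0.006] F [0.5 0.  0.2] w 1.001
red 956 [322.8 191.6] (306, 174, 35, 36) z=0.040 [0.6113 0.16  ] rect 11.3
```

View pics/w8.png

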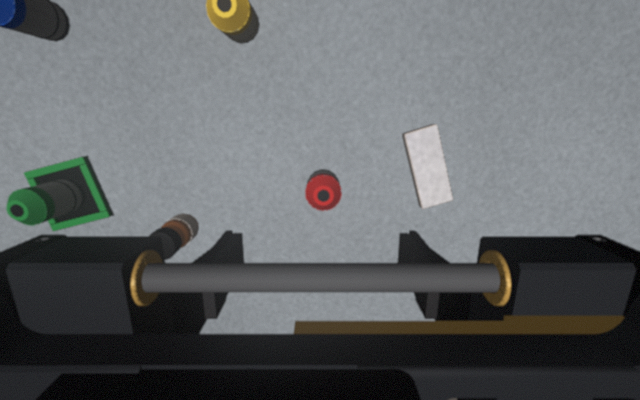

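Wrist view: the red lens is at (323,192), centred. The white slip (428,165) and vial (178,232) lie outside the jaw sweep.

>>> {"name": "move_arm", "arguments": {"commands": [[[0,0,0],[0.002,-0.0005,0.055],-1],[[0,0,0],[0,0,0.055],-1],[[0,0,0],[0,0,0.04],-1],[[0,0,0],[0,0,0.0135],-1],[[0,0,0],[0,0,0],-1]]}}

```text
t: 9.98
tool_pos: [0.6137, 0.16, 0.0203]
tool_rot: [-2.222, -2.22, 0.0]
ft_force: [0.2, 0.3, 0.3]
gripper_width: 0.995
```

>>> {"name": "move_arm", "arguments": {"commands": [[[0,0,0],[0,0,0],-1],[[0,0,0],[0,0,0],-1]]}}

```text
t: 10.22
tool_pos: [0.6151, 0.1609, 0.0224]
tool_rot: [2.22, 2.22, 0.005]
ft_force: [0.4, -0.2, 0.3]
gripper_width: 1.0
```

>>> {"name": "move_arm", "arguments": {"commands": [[[0,0,0],[0,-0.001,0.008],-1],[[0,0,0],[0,0,0],1],[[0,0,0],[0,0,0],1],[[0,0,0],[0,0,0],1],[[0,0,0],[0,0,0],1]]}}

```text
t: 10.85
tool_pos: [0.6124, 0.1608, 0.0121]
tool_rot: [2.221, 2.222, 0.0]
ft_force: [0.3, -0.0, -0.0]
gripper_width: 0.627
```

>>> {"name": "move_arm", "arguments": {"commands": [[[0,0,0],[0,0,0],1],[[0,0,0],[0,0,0],1],[[0,0,0],[0,0,0],1],[[0,0,0],[0,0,0],1],[[0,0,0],[0,0,0],1]]}}

```text
t: 11.48
tool_pos: [0.6124, 0.1607, 0.0121]
tool_rot: [2.221, 2.222, -0.0]
ft_force: [-0.3, -1.3, -0.2]
gripper_width: 0.406
```

>>> {"name": "move_arm", "arguments": {"commands": [[[0,0,0],[0,0,-0.02],1],[[0,0,0],[0,0,-0.045],1],[[0,0,0],[0,0,-0.055],1],[[0,0,0],[0,0,-0.05],1],[[0,0,0],[-0.03,-0.016,0],1]]}}

```text
t: 12.1
tool_pos: [0.6005, 0.1324, 0.19]
tool_rot: [2.213, 2.219, 0.016]
ft_force: [0.7, -1.4, -2.4]
gripper_width: 0.404
```

>>> {"name": "move_arm", "arguments": {"commands": [[[0,0,0],[-0.05,-0.028,0],1],[[0,0,0],[-0.05,-0.028,0],1],[[0,0,0],[-0.05,-0.028,0],1],[[0,0,0],[-0.05,-0.028,0],1],[[0,0,0],[-0.05,-0.028,0],1]]}}

```text
t: 12.72
tool_pos: [0.4556, -0.1205, 0.1834]
tool_rot: [2.219, 2.221, 0.001]
ft_force: [1.2, -0.9, -1.0]
gripper_width: 0.407
```

>>> {"name": "move_arm", "arguments": {"commands": [[[0,0,0],[-0.05,-0.028,0],1],[[0,0,0],[-0.05,-0.028,0],1],[[0,0,0],[-0.05,-0.028,0],1],[[0,0,0],[-0.008,-0.003,0],1],[[0,0,0],[0,0,0],1]]}}

```text
t: 13.35
tool_pos: [0.3695, -0.2774, 0.1828]
tool_rot: [2.223, 2.219, 0.001]
ft_force: [0.7, 0.7, -1.9]
gripper_width: 0.41
```

Run:
```python
from m import *
s=look('w9'); tray(s,'red',(0,0,640,230)); tray(s,'yellow',(0,0,640,230))
```

```text
t 13.4 tcp [ 0.3698 -0.2767  0.1825] rot [2.221e+00 2.221e+00 1.000e-03] F [ 0.4  0.3 -2.1] w 0.406
red px [320.3 180.7] corner mean [ 0.3688 -0.276 ] centroid [ 0.3666 -0.2767] sides [np.float64(0.0717), np.float64(0.0688), np.float64(0.0683), np.float64(0.0707)]
```

View pics/w9.png

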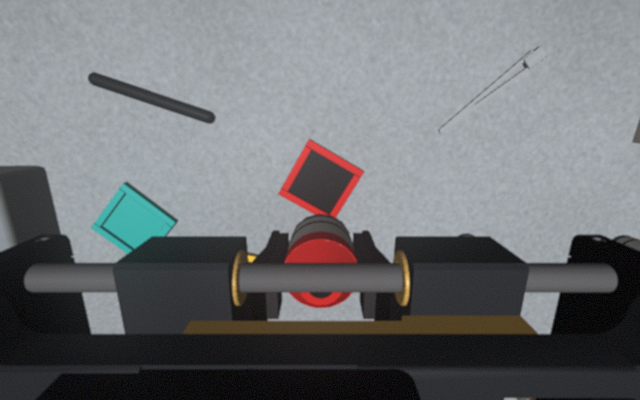

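Wrist view: the red tray with its black floor is directly below at (321,180). The turquoise decoy at (135,217) is off to the side. Descending.

>>> {"name": "move_arm", "arguments": {"commands": [[[0,0,0],[0,-0.001,0.05],1],[[0,0,0],[0,0,0.05],1],[[0,0,0],[0,0,0.04],1],[[0,0,0],[0,0,0.017],1],[[0,0,0],[0,0,0],1]]}}

```text
t: 14.02
tool_pos: [0.3682, -0.2747, 0.0237]
tool_rot: [-2.216, -2.222, -0.001]
ft_force: [0.3, 0.3, -0.6]
gripper_width: 0.406
```

>>> {"name": "move_arm", "arguments": {"commands": [[[0,0,0],[0,0,0],1],[[0,0,0],[0,0,0],1]]}}

```text
t: 14.28
tool_pos: [0.3696, -0.2778, 0.0264]
tool_rot: [2.219, 2.221, -0.0]
ft_force: [-0.5, -0.2, -1.5]
gripper_width: 0.412
```

>>> {"name": "move_arm", "arguments": {"commands": [[[0,0,0],[0,0,0.006],1],[[0,0,0],[0,0,0.003],1],[[0,0,0],[0,0,0],1],[[0,0,0],[0,0,0],1]]}}

```text
t: 14.78
tool_pos: [0.3684, -0.2773, 0.016]
tool_rot: [-2.221, -2.221, 0.0]
ft_force: [0.1, 0.2, -1.0]
gripper_width: 0.41
```

Run:
```python
from m import *
s=look('w10'); tray(s,'red',(0,0,640,320))
```

```text
t 14.82 tcp [ 0.3684 -0.2774  0.0161] rot [ 2.221  2.221 -0.   ] F [-0.2 -0.5 -1.6] w 0.41
red px [325.3 299.8] corner mean [ 0.4079 -0.275 ] centroid [ 0.406  -0.2732] sides [np.float64(0.0149), np.float64(0.0388), np.float64(0.0149), np.float64(0.0396)]
red px [320.5 250. ] corner mean [ 0.371  -0.2762] centroid [ 0.3725 -0.2762] sides [np.float64(0.0198), np.float64(0.0425), np.float64(0.0198), np.float64(0.0437)]
red px [322.4 210.6] corner mean [ 0.3688 -0.2749] centroid [ 0.3481 -0.2751] sides [np.float64(0.0756), np.float64(0.0667), np.float64(0.069), np.float64(0.0709)]
```

View pics/w10.png

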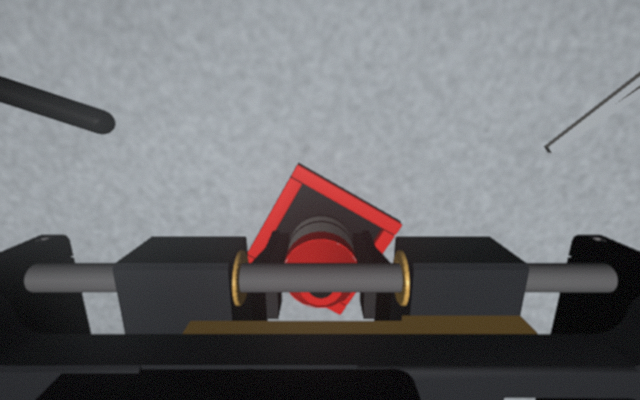

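>>> {"name": "move_arm", "arguments": {"commands": [[[0,0,0],[0,0,0.001],1],[[0,0,0],[0,0,0.0005],1],[[0,0,0],[0,0,0],1]]}}

```text
t: 15.2
tool_pos: [0.3686, -0.2774, 0.015]
tool_rot: [2.221, 2.222, -0.0]
ft_force: [-1.6, 1.4, 5.0]
gripper_width: 0.405
```

Contact at +5 N, so it is standing on the floor. Releasing.

>>> {"name": "move_arm", "arguments": {"commands": [[[0,0,0],[0,0,0],-1],[[0,0,0],[0,0,0],-1],[[0,0,0],[0,0,0],-1],[[0,0,0],[0,0,0],-1],[[0,0,0],[0,0,-0.02],-1]]}}

```text
t: 15.82
tool_pos: [0.3673, -0.276, 0.0333]
tool_rot: [-2.219, -2.219, -0.0]
ft_force: [-0.2, -0.6, 0.2]
gripper_width: 0.888
```

>>> {"name": "move_arm", "arguments": {"commands": [[[0,0,0],[0,0,-0.06],-1],[[0,0,0],[0,0,-0.06],-1],[[0,0,0],[0,0,-0.06],-1],[[0,0,0],[0,0,0],-1],[[0,0,0],[0,0,0],-1]]}}

```text
t: 16.45
tool_pos: [0.3683, -0.2771, 0.2142]
tool_rot: [-2.221, -2.222, -0.0]
ft_force: [0.3, 0.5, -0.0]
gripper_width: 0.998
```

Run:
```python
from m import *
s=look('w11'); tray(s,'red',(0,0,640,230))
```

```text
t 16.5 tcp [ 0.3678 -0.2766  0.2131] rot [-2.22 -2.22 -0.  ] F [ 0.4  0.6 -1.6] w 1.0
red px [320.1 177.1] corner mean [ 0.3686 -0.2761] centroid [ 0.3674 -0.2765] sides [np.float64(0.0712), np.float64(0.0687), np.float64(0.0682), np.float64(0.0704)]
```

View pics/w11.png

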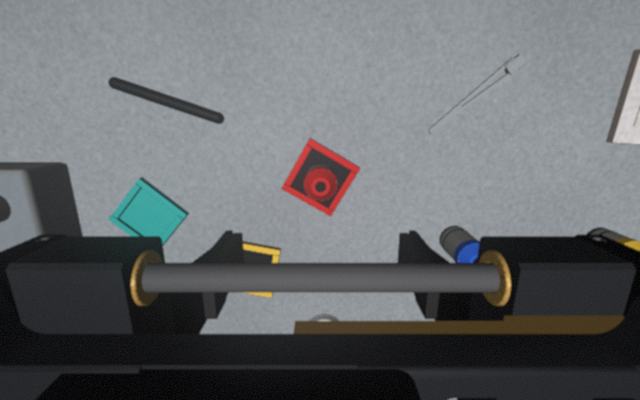

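Red stands in its tray (320,183). Next is the blue lens, seen at (460,245).

>>> {"name": "move_arm", "arguments": {"commands": [[[0,0,0],[0.045,0.022,0],-1],[[0,0,0],[0.045,0.022,0],-1],[[0,0,0],[0.045,0.022,0],-1],[[0,0,0],[0.037,0.016,0],-1],[[0,0,0],[0,0,0.02],-1]]}}

```text
t: 17.12
tool_pos: [0.4511, -0.1027, 0.1935]
tool_rot: [-2.216, -2.225, -0.001]
ft_force: [0.1, -1.4, -0.8]
gripper_width: 0.995
```

>>> {"name": "move_arm", "arguments": {"commands": [[[0,0,0],[0,0,0],-1],[[0,0,0],[0,0,0],-1]]}}

```text
t: 17.38
tool_pos: [0.4498, -0.1054, 0.1938]
tool_rot: [-2.221, -2.22, 0.001]
ft_force: [-0.6, -0.9, 0.0]
gripper_width: 1.001
```

Run:
```python
from m import *
s=look('w12'); wm(s,'blue',.058)
```

```text
t 17.43 tcp [ 0.4502 -0.1057  0.1944] rot [-2.222e+00 -2.220e+00  1.000e-03] F [-1.1 -0.3  1.1] w 0.994
blue 1021 [318.6 189.9] (301, 172, 36, 37) z=0.058 [ 0.4476 -0.1061] rect 78.7
```

View pics/w12.png

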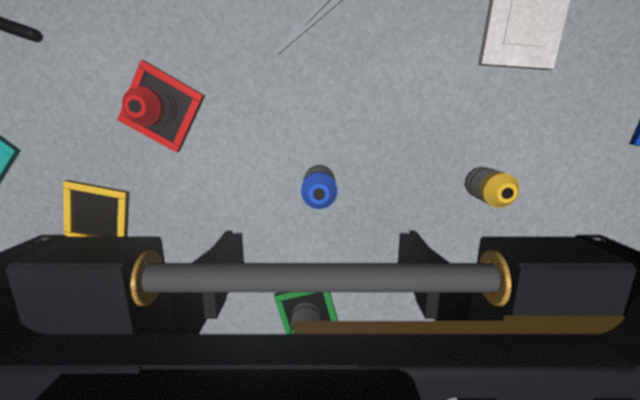

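Wrist view: the blue lens is at (319,190), centred. The yellow lens is at (495,188), clear of the jaws.

>>> {"name": "move_arm", "arguments": {"commands": [[[0,0,0],[0,-0.0015,0.055],-1],[[0,0,0],[0,0,0.055],-1],[[0,0,0],[0,0,0.042],-1],[[0,0,0],[0,0,0.015],-1],[[0,0,0],[0,0,0],-1]]}}

```text
t: 18.05
tool_pos: [0.4488, -0.1056, 0.0276]
tool_rot: [-2.221, -2.22, 0.001]
ft_force: [0.2, 0.1, -0.1]
gripper_width: 1.0
```

>>> {"name": "move_arm", "arguments": {"commands": [[[0,0,0],[0,0,0],-1],[[0,0,0],[0,0,0],1],[[0,0,0],[0,0,0],1],[[0,0,0],[0,0,0],1],[[0,0,0],[0,0,0],1]]}}

```text
t: 18.68
tool_pos: [0.4489, -0.1052, 0.0277]
tool_rot: [2.221, 2.222, 0.0]
ft_force: [0.7, -0.3, 0.2]
gripper_width: 0.633
```

>>> {"name": "move_arm", "arguments": {"commands": [[[0,0,0],[0,0,0],1],[[0,0,0],[0,0,0],1],[[0,0,0],[0,0,0],1],[[0,0,0],[0,0,0],1],[[0,0,0],[0,0,0],1]]}}

```text
t: 19.3
tool_pos: [0.449, -0.1053, 0.0275]
tool_rot: [2.221, 2.222, -0.0]
ft_force: [0.5, -1.3, -0.6]
gripper_width: 0.408
```

>>> {"name": "move_arm", "arguments": {"commands": [[[0,0,0],[0,0,-0.02],1],[[0,0,0],[0,0,-0.045],1],[[0,0,0],[0,0,-0.055],1],[[0,0,0],[0,0,-0.045],1],[[0,0,0],[0.03,-0.005,0],1]]}}

```text
t: 19.92
tool_pos: [0.4466, -0.0768, 0.197]
tool_rot: [2.218, 2.214, 0.005]
ft_force: [1.1, 0.2, -2.7]
gripper_width: 0.41
```

>>> {"name": "move_arm", "arguments": {"commands": [[[0,0,0],[0.055,-0.01,0],1],[[0,0,0],[0.055,-0.01,0],1],[[0,0,0],[0.055,-0.01,0],1],[[0,0,0],[0.055,-0.01,0],1],[[0,0,0],[0.055,-0.01,0],1]]}}

```text
t: 20.55
tool_pos: [0.3928, 0.2015, 0.1923]
tool_rot: [-2.221, -2.221, 0.0]
ft_force: [0.9, 0.0, -2.2]
gripper_width: 0.405
```

>>> {"name": "move_arm", "arguments": {"commands": [[[0,0,0],[0.055,-0.01,0],1],[[0,0,0],[0.027,-0.004,0],1],[[0,0,0],[0,0,0],1],[[0,0,0],[0,0,0],1]]}}

```text
t: 21.05
tool_pos: [0.3794, 0.2812, 0.192]
tool_rot: [-2.221, -2.222, 0.002]
ft_force: [0.2, -0.1, -1.8]
gripper_width: 0.406
```

Run:
```python
from m import *
s=look('w13'); tray(s,'blue',(0,0,640,225))
```

```text
t 21.1 tcp [0.3797 0.2809 0.1921] rot [-2.222e+00 -2.221e+00  2.000e-03] F [-0.2 -0.9 -2.1] w 0.408
blue px [320.4 177.7] corner mean [0.3803 0.2823] centroid [0.3747 0.282 ] sides [np.float64(0.0724), np.float64(0.0699), np.float64(0.0688), np.float64(0.0707)]
```

View pics/w13.png

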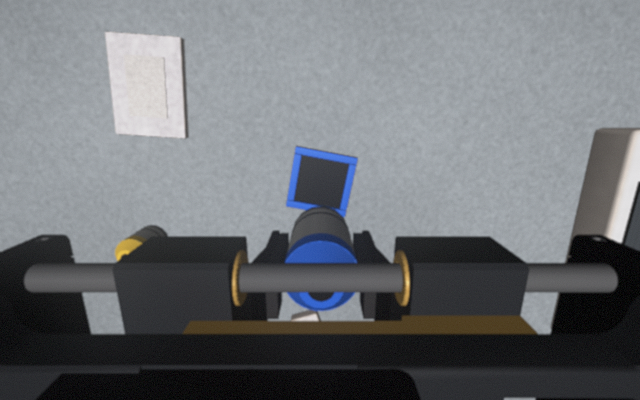

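Wrist view: the blue tray is at (322,180), directly below. Descending.

>>> {"name": "move_arm", "arguments": {"commands": [[[0,0,0],[0.001,0,0.05],1],[[0,0,0],[0,0,0.05],1],[[0,0,0],[0,0,0.04],1],[[0,0,0],[0,0,0.014],1],[[0,0,0],[0,0,0],1]]}}

```text
t: 21.72
tool_pos: [0.3798, 0.282, 0.0384]
tool_rot: [-2.222, -2.22, 0.002]
ft_force: [-0.1, 0.1, -2.5]
gripper_width: 0.408
```

>>> {"name": "move_arm", "arguments": {"commands": [[[0,0,0],[0,0,0.003],1],[[0,0,0],[0,0,0],1],[[0,0,0],[0,0,0],1]]}}

```text
t: 22.1
tool_pos: [0.3805, 0.2831, 0.0365]
tool_rot: [2.221, 2.221, 0.003]
ft_force: [0.4, -0.2, -1.3]
gripper_width: 0.409
```

>>> {"name": "move_arm", "arguments": {"commands": [[[0,0,0],[0,0,0.003],1],[[0,0,0],[0,0,0.0015],1],[[0,0,0],[0,0,0],1],[[0,0,0],[0,0,0],1]]}}

```text
t: 22.6
tool_pos: [0.3798, 0.2827, 0.031]
tool_rot: [-2.221, -2.222, 0.0]
ft_force: [-0.7, 0.7, -1.9]
gripper_width: 0.403
```

>>> {"name": "move_arm", "arguments": {"commands": [[[0,0,0],[0,0,0.001],1],[[0,0,0],[0,0,0],1],[[0,0,0],[0,0,0],1]]}}

```text
t: 22.98
tool_pos: [0.3801, 0.2828, 0.0305]
tool_rot: [2.221, 2.222, 0.001]
ft_force: [-2.2, -1.8, 5.0]
gripper_width: 0.409
```

Run:
```python
from m import *
s=look('w14')
```

```text
t 23.02 tcp [0.3801 0.2828 0.0305] rot [2.221 2.222 0.   ] F [-2.8 -1.5  5.4] w 0.407
```

View pics/w14.png

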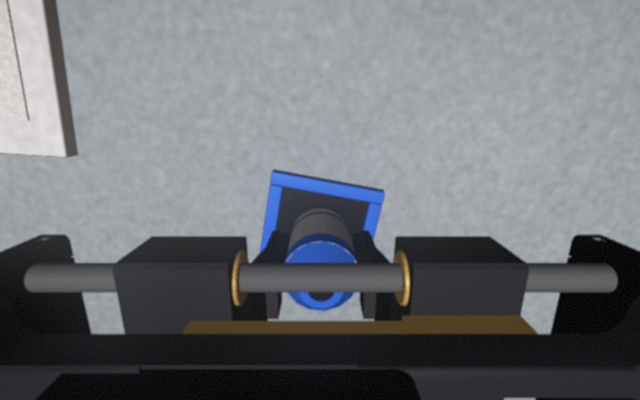

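The blue lens sits inside the recess and in contact with the floor (+5 N). Releasing.

>>> {"name": "move_arm", "arguments": {"commands": [[[0,0,0],[0,0,0],-1],[[0,0,0],[0,0,0],-1],[[0,0,0],[0,0,0],-1],[[0,0,0],[0,0,0],-1],[[0,0,0],[0,0,-0.02],-1]]}}

```text
t: 23.65
tool_pos: [0.3783, 0.282, 0.0487]
tool_rot: [-2.22, -2.221, 0.006]
ft_force: [-0.1, -1.1, -0.0]
gripper_width: 0.892
```

>>> {"name": "move_arm", "arguments": {"commands": [[[0,0,0],[0,0,-0.06],-1],[[0,0,0],[0,0,-0.06],-1],[[0,0,0],[0,0,-0.05],-1],[[0,0,0],[0,0,0],-1],[[0,0,0],[0,0,0],-1]]}}

```text
t: 24.28
tool_pos: [0.3795, 0.2826, 0.2195]
tool_rot: [-2.221, -2.222, 0.001]
ft_force: [-0.9, 0.0, -1.5]
gripper_width: 1.003
```

Run:
```python
from m import *
s=look('w15'); tray(s,'blue',(0,0,640,230))
```

```text
t 24.32 tcp [0.379  0.2823 0.2185] rot [-2.221 -2.221  0.004] F [-0.5 -0.5 -0.4] w 1.004
blue px [319.4 176.4] corner mean [0.3797 0.2825] centroid [0.3787 0.2823] sides [np.float64(0.0718), np.float64(0.0692), np.float64(0.0685), np.float64(0.0698)]
```

View pics/w15.png

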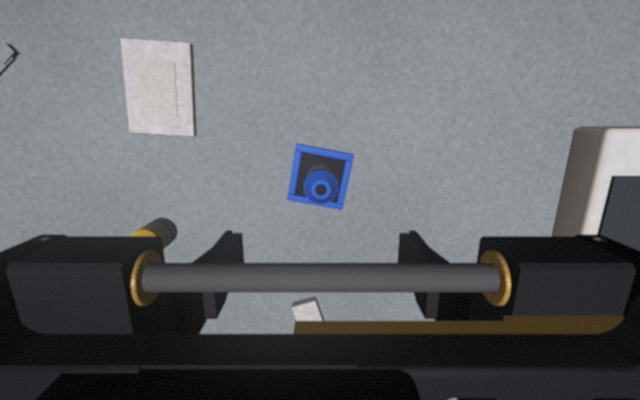

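Blue stands in its tray (321,185). Next is the yellow lens, about (0.451, 0.080).

>>> {"name": "move_arm", "arguments": {"commands": [[[0,0,0],[-0.04,0.014,0],-1],[[0,0,0],[-0.055,0.019,0],-1],[[0,0,0],[-0.055,0.019,0],-1],[[0,0,0],[-0.052,0.019,0],-1],[[0,0,0],[0,0,0.02],-1]]}}

```text
t: 24.95
tool_pos: [0.452, 0.0772, 0.1993]
tool_rot: [2.227, 2.215, -0.001]
ft_force: [0.1, 0.0, -0.8]
gripper_width: 1.002
```

>>> {"name": "move_arm", "arguments": {"commands": [[[0,0,0],[0,0,0],-1],[[0,0,0],[0,0,0],-1]]}}

```text
t: 25.2
tool_pos: [0.4502, 0.0812, 0.1994]
tool_rot: [-2.219, -2.222, 0.002]
ft_force: [-0.1, 0.0, 1.2]
gripper_width: 0.997
```

Run:
```python
from m import *
s=look('w16'); 
for b in blobs(s['frame'],'yellow',(200,50,440,235)): print(b['n'],b['c'],onplane(s,*b['c'],.046))
```

```text
t 25.25 tcp [0.4506 0.0814 0.1999] rot [-2.219e+00 -2.223e+00  1.000e-03] F [ 0.2 -0.2 -0.5] w 0.999
895 (np.float64(317.95083798882683), np.float64(187.7486033519553)) [0.44984546 0.0796447  0.046     ]
```

View pics/w16.png

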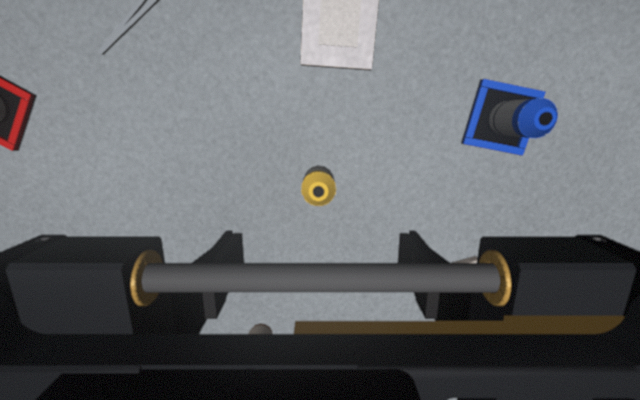

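Wrist view: the yellow lens is at (318,188), centred. Descending.

>>> {"name": "move_arm", "arguments": {"commands": [[[0,0,0],[-0.001,0,0.055],-1],[[0,0,0],[0,0,0.055],-1],[[0,0,0],[0,0,0.047],-1],[[0,0,0],[0,0,0.023],-1],[[0,0,0],[0,0,0],-1]]}}

```text
t: 25.88
tool_pos: [0.4492, 0.0805, 0.0187]
tool_rot: [-2.218, -2.221, 0.004]
ft_force: [-0.5, 0.2, -0.8]
gripper_width: 0.997
```

>>> {"name": "move_arm", "arguments": {"commands": [[[0,0,0],[0,0,0],-1],[[0,0,0],[0,0,0],1],[[0,0,0],[0,0,0],1],[[0,0,0],[0,0,0],1],[[0,0,0],[0,0,0],1]]}}

```text
t: 26.5
tool_pos: [0.451, 0.0797, 0.0203]
tool_rot: [2.221, 2.221, 0.0]
ft_force: [0.1, -0.7, -0.1]
gripper_width: 0.629
```

>>> {"name": "move_arm", "arguments": {"commands": [[[0,0,0],[0,0,0],1],[[0,0,0],[0,0,0],1],[[0,0,0],[0,0,0],1],[[0,0,0],[0,0,0],1],[[0,0,0],[0,0,0],1]]}}

```text
t: 27.12
tool_pos: [0.4508, 0.0797, 0.02]
tool_rot: [-2.221, -2.222, 0.0]
ft_force: [0.3, -0.7, -0.8]
gripper_width: 0.406
```

>>> {"name": "move_arm", "arguments": {"commands": [[[0,0,0],[0,0,-0.02],1],[[0,0,0],[0,0,-0.045],1],[[0,0,0],[0,0,-0.055],1],[[0,0,0],[0,0,-0.05],1],[[0,0,0],[-0.03,0.003,0],1]]}}

```text
t: 27.75
tool_pos: [0.4569, 0.0505, 0.195]
tool_rot: [2.214, 2.22, 0.01]
ft_force: [0.8, -1.0, -1.6]
gripper_width: 0.408
```

>>> {"name": "move_arm", "arguments": {"commands": [[[0,0,0],[-0.055,0.005,0],1],[[0,0,0],[-0.055,0.005,0],1],[[0,0,0],[-0.055,0.005,0],1],[[0,0,0],[-0.055,0.005,0],1],[[0,0,0],[-0.055,0.005,0],1]]}}

```text
t: 28.38
tool_pos: [0.4787, -0.2268, 0.1897]
tool_rot: [-2.221, -2.221, -0.001]
ft_force: [0.5, -0.6, -1.1]
gripper_width: 0.407
```

>>> {"name": "move_arm", "arguments": {"commands": [[[0,0,0],[-0.055,0.005,0],1],[[0,0,0],[-0.055,0.004,0],1],[[0,0,0],[-0.034,0.0015,0],1],[[0,0,0],[0,0,0],1],[[0,0,0],[0,0,0],1]]}}

```text
t: 29.0
tool_pos: [0.4892, -0.3684, 0.1893]
tool_rot: [-2.22, -2.22, -0.001]
ft_force: [-0.5, -0.6, -0.9]
gripper_width: 0.402
```

Run:
```python
from m import *
s=look('w17'); tray(s,'yellow',(200,50,440,218))
```

```text
t 29.05 tcp [ 0.4893 -0.368   0.1895] rot [-2.220e+00 -2.221e+00 -1.000e-03] F [ 0.4  0.6 -0.2] w 0.406
yellow px [318.6 181.1] corner mean [ 0.4899 -0.3689] centroid [ 0.4878 -0.3691] sides [np.float64(0.0723), np.float64(0.0701), np.float64(0.0687), np.float64(0.0709)]
```

View pics/w17.png

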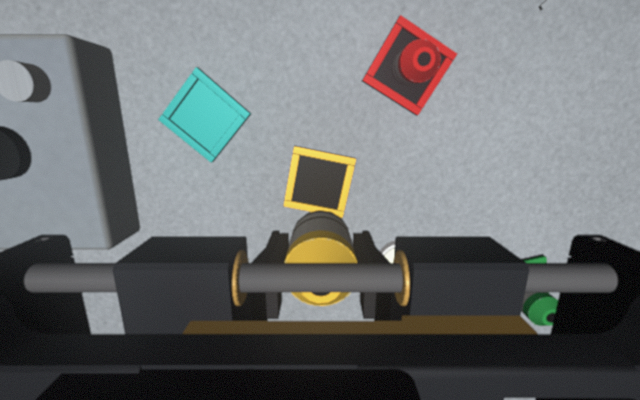

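Wrist view: the yellow tray is at (320,180), directly below, and the dish is clear. Descending.

>>> {"name": "move_arm", "arguments": {"commands": [[[0,0,0],[-0.0005,0,0.05],1],[[0,0,0],[0,0,0.05],1],[[0,0,0],[0,0,0.04],1],[[0,0,0],[0,0,0.018],1],[[0,0,0],[0,0,0],1]]}}

```text
t: 29.68
tool_pos: [0.4891, -0.3684, 0.0313]
tool_rot: [-2.219, -2.221, -0.0]
ft_force: [-0.4, -0.6, -1.5]
gripper_width: 0.407
```

>>> {"name": "move_arm", "arguments": {"commands": [[[0,0,0],[0,0,0.003],1],[[0,0,0],[0,0,0],1],[[0,0,0],[0,0,0],1]]}}

```text
t: 30.05
tool_pos: [0.4901, -0.3704, 0.0303]
tool_rot: [2.22, 2.22, 0.0]
ft_force: [0.6, -0.1, -0.4]
gripper_width: 0.409
```

>>> {"name": "move_arm", "arguments": {"commands": [[[0,0,0],[0,0,0.003],1],[[0,0,0],[0,0,0.0015],1],[[0,0,0],[0,0,0],1],[[0,0,0],[0,0,0],1]]}}

```text
t: 30.55
tool_pos: [0.4895, -0.3697, 0.0245]
tool_rot: [-2.221, -2.222, 0.0]
ft_force: [0.2, 0.2, -1.1]
gripper_width: 0.405
```

>>> {"name": "move_arm", "arguments": {"commands": [[[0,0,0],[0,0,0.001],1],[[0,0,0],[0,0,0],1],[[0,0,0],[0,0,0],1]]}}

```text
t: 30.92
tool_pos: [0.4894, -0.3697, 0.0235]
tool_rot: [-2.221, -2.222, 0.0]
ft_force: [0.1, 0.0, -1.5]
gripper_width: 0.41
```

Run:
```python
from m import *
s=look('w18')
```

```text
t 30.98 tcp [ 0.4895 -0.3697  0.0235] rot [2.221 2.222 0.   ] F [ 0.5  0.8 -1.6] w 0.406
```

View pics/w18.png

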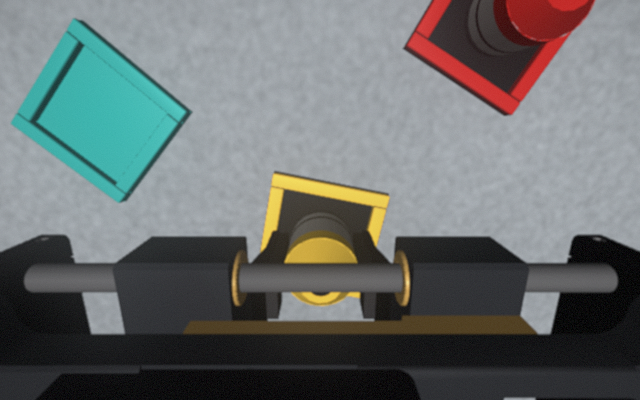

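The lens is in the recess but still hanging just above the floor (−1.5 N). Lowering 1 mm more.

>>> {"name": "move_arm", "arguments": {"commands": [[[0,0,0],[0,0,0.001],1],[[0,0,0],[0,0,0],1],[[0,0,0],[0,0,0],1]]}}

```text
t: 31.35
tool_pos: [0.4896, -0.3698, 0.023]
tool_rot: [2.221, 2.221, 0.0]
ft_force: [-0.8, 2.3, 4.1]
gripper_width: 0.409
```

>>> {"name": "move_arm", "arguments": {"commands": [[[0,0,0],[0,0,0],-1],[[0,0,0],[0,0,0],-1],[[0,0,0],[0,0,0],-1],[[0,0,0],[0,0,0],-1],[[0,0,0],[0,0,-0.02],-1]]}}

```text
t: 31.98
tool_pos: [0.4881, -0.3685, 0.0413]
tool_rot: [-2.218, -2.219, 0.0]
ft_force: [-0.6, 0.2, -0.1]
gripper_width: 0.891
```

>>> {"name": "move_arm", "arguments": {"commands": [[[0,0,0],[0,0,-0.06],-1],[[0,0,0],[0,0,-0.06],-1],[[0,0,0],[0,0,-0.06],-1],[[0,0,0],[0,0,0],-1],[[0,0,0],[0,0,0],-1]]}}

```text
t: 32.6
tool_pos: [0.4895, -0.3698, 0.2236]
tool_rot: [2.22, 2.221, 0.0]
ft_force: [-0.7, 0.4, -0.4]
gripper_width: 1.0
```

Run:
```python
from m import *
s=look('w19'); tray(s,'yellow',(200,50,440,230)); tray(s,'red',(300,0,640,230))
sc=snap('scene');sd=snap('side')
a=cv2.resize(sc['frame'][120:310,170:430],None,fx=3,fy=3,interpolation=cv2.INTER_CUBIC);cv2.imwrite('pics/sc19.png',a)
cv2.imwrite('pics/sd19.png',cv2.resize(sd['frame'][130:330,220:420],None,fx=3,fy=3,interpolation=cv2.INTER_CUBIC))
for n in ((sc,(180,120,420,300)),(sd,(220,130,420,330))):
    for c in ('red','yellow','green','blue'):
        print(c,[(b['n'],np.round(b['c'],1).tolist()) for b in blobs(n[0]['frame'],c,n[1])])
```

```text
t 32.65 tcp [ 0.4889 -0.3692  0.2219] rot [-2.22  -2.221 -0.   ] F [-0.7 -0.4 -0.3] w 1.0
yellow px [320.4 175.1] corner mean [ 0.4893 -0.369 ] centroid [ 0.4881 -0.3691] sides [np.float64(0.0717), np.float64(0.0693), np.float64(0.0684), np.float64(0.0699)]
red px [402.5  69.4] corner mean [ 0.3684 -0.2771] centroid [ 0.3677 -0.2768] sides [np.float64(0.0719), np.float64(0.0694), np.float64(0.0688), np.float64(0.0711)]
red [(400, [244.0, 232.5]), (266, [204.5, 154.3]), (186, [240.6, 149.3]), (9, [219.4, 138.8]), (8, [219.8, 133.0]), (5, [233.0, 120.0]), (23, [222.0, 120.4])]
yellow [(503, [251.2, 269.1]), (5, [262.8, 182.2])]
green [(238, [339.9, 239.4])]
blue [(114, [350.6, 154.4]), (53, [351.1, 141.1])]
red [(130, [364.6, 171.2]), (67, [365.3, 160.6])]
yellow [(127, [330.5, 157.8]), (59, [331.1, 146.3])]
green [(121, [281.8, 190.9]), (64, [281.0, 175.7])]
blue [(344, [355.5, 282.7]), (179, [356.7, 262.7])]
```

View pics/w19.png

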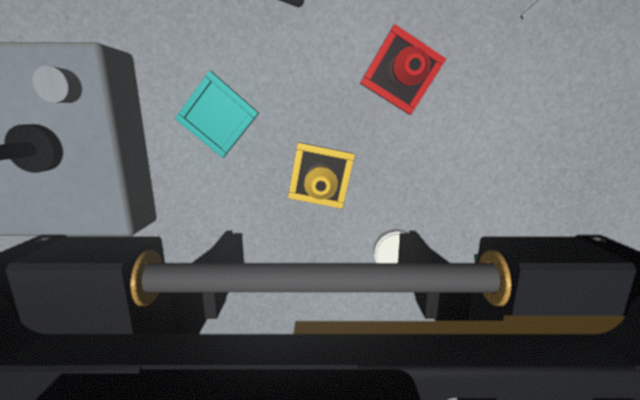

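View pics/sc19.png

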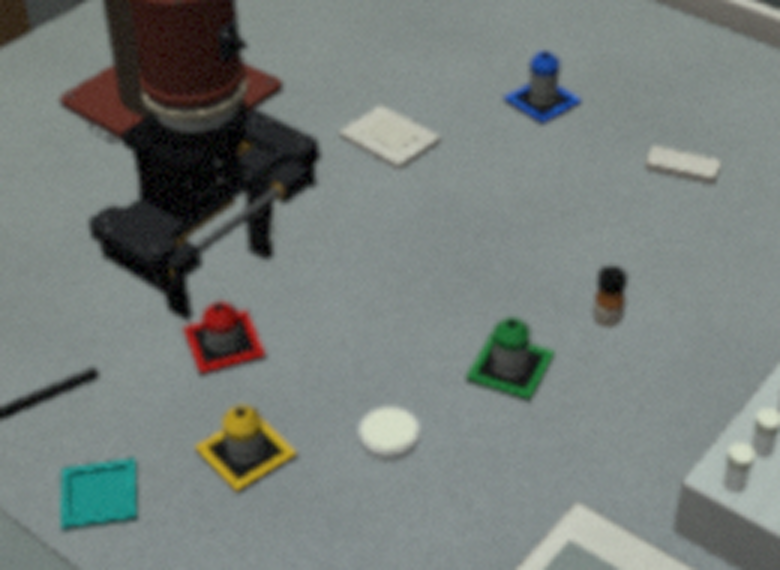

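View pics/sd19.png

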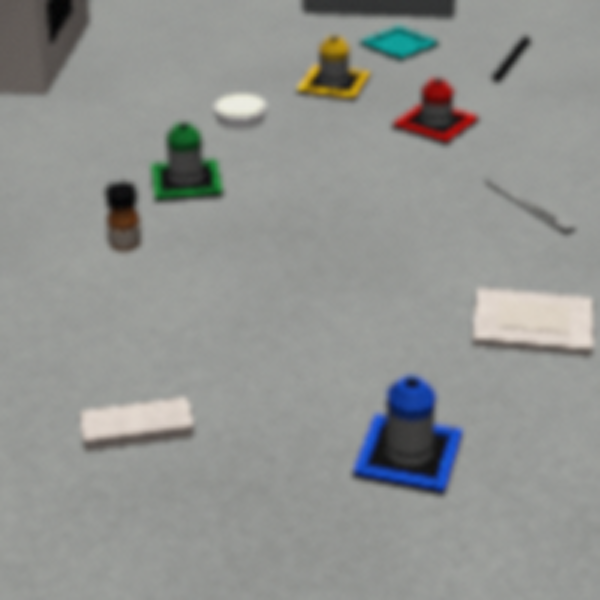

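All four lenses stand in their own trays. The dish (299.7, 263.7) and vial (373, 218) are where they started in the scene view. One numeric check of the lens-to-tray offsets, then I hand in.

Run:
```python
from m import *
s=look('w20')
print('yel top',onplane(s,321,186,.059).round(4),'vs tray .4893 -.369; red top',onplane(s,415,64.5,.053).round(4),'vs .3685 -.2768')
b=cv2.imread('w') if 0 else None
s=cv2.imread('pics/w15.png'); 
import pickle
d=pickle.load(open('s0.pkl','rb')); n=snap('scene')
for bx in ((285,250,315,280),(362,203,386,230)):
    x0,y0,x1,y1=bx; print('diff',np.abs(n['frame'][y0:y1,x0:x1].astype(int)-d['scene']['frame'][y0:y1,x0:x1]).mean().round(2))
env.finish_job()
```

```text
t 32.8 tcp [ 0.4886 -0.369   0.2206] rot [-2.219 -2.219  0.   ] F [-0.3  0.5 -0.4] w 0.997
yel top [ 0.4881 -0.3669  0.059 ] vs tray .4893 -.369; red top [ 0.3679 -0.2748  0.053 ] vs .3685 -.2768
diff 4.9
diff 4.22
the job is handed in; nothing more can be done
```

All four objectives are standing upright in the trays of their own colour, and I handed the job in at about 33 s of the 93 s allowed. `finish_job` reports no verdict, so this rests on my own checks.

- **Placement:** The yellow and red tops measure about 2 to 2.5 mm from their tray centres and the green top about 1.5 mm. For blue I only compared the tool position at release with the tray centre, which agreed to about 1 mm. The limit is 14 mm.
- **On the tray floor:** Red, yellow and blue showed 4 to 5 N of floor contact before I let go. For green I judged it from its weight coming off the wrist. In the final scene and side pictures all four stand straight on their floors.
- **Dish and vial:** Both are upright at the same scene pixels as at the start. The before/after picture difference around them was 4 to 5 grey levels. I take that as camera noise but did not measure a baseline to confirm it.
- **Gripper:** It was open and clear at about 0.22 m when I handed in.
- **One disagreement:** The scene and side cameras differed by about 15 mm when each tray was cast onto its rim height. Triangulating between the two views and checking with the wrist camera over each tray brought this down to about 1 to 2 mm.
- **One refused call:** One move was refused for a shift over the limit. Nothing moved, and I reissued it with smaller steps.

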